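# Put the cover on the block heater

## Task

Make the block heater ready for use: take the aluminium transport strip off the top of the heater by its handle and drop it into the wire basket. Then take the cover plate from the sloping stand, lay it in the heater's recess without dropping it, and press it down until it lies level and fully home on the recess floor. Leave the bottle, beaker and keypad standing where they are.

Things in the scene. Friction and masses are not known exactly. Their poses are not given: they have to be found in the camera images.
- heater: White and teal block heater, a fixed box 190 (x) x 170 (y) x 80 mm high. Origin: centre of its underside, z up. In its top is a rectangular recess 138 (x) x 118 (y) mm, 12 mm deep, centred; the rim around it is 26 mm wide, its top 80 mm above the origin.
- recess (a point): Centre of the recess floor, 68 mm above the heater's origin, same axes. Two dark steel seat rails (126 mm along x, 20 mm wide, centred at y = +42 and -42 mm) stand up to 7 mm proud of this floor, often unequally; they slide down stiffly (5 N each), stay where pushed, and end flush with the floor.
- rail_left (a joint): How far the seat rail at y = +42 mm has been pushed down: 0 = 7 mm proud of the recess floor, 0.007 = flush with it (fully down).
- rail_right (a joint): The same for the seat rail at y = -42 mm.
- cover: White plastic cover plate, 130 (x) x 110 (y) x 12 mm, 0.26 kg, with a black fin handle amid its top: 14 (x) x 70 (y) mm, 36 mm tall, fin top 48 mm above the underside. Origin: centre of underside, z out through the fin. Starts on the sloping stand, tilted 30 degrees. Fits the recess long side to long side, either way round, 4 mm play all round; home, its top is flush with the rim.
- stand: Fixed grey stand, 150 x 140 mm, 95 mm high, whose sloping face rises 30 degrees towards its own +x (the face looks to its -x and up, away from the robot) and carries the cover; a 10 mm high lip along the low edge holds the cover's -x edge. Origin: centre of its underside.
- strip: Transport strip of aluminium, 50 (x) x 150 (y) x 6 mm, about 0.17 kg, lying across the heater's rim over the recess, with a black fin-shaped handle in the middle of its top: 14 mm (x) x 60 mm (y), 36 mm tall, top 42 mm above the underside. Origin: centre of the underside, z up through the fin.
- basket: Fixed open wire basket, 220 (x) x 160 (y) x 80 mm high, 4 mm walls and floor, inside 212 x 152 mm. Origin: centre of its underside, z up.
- bottle: Bystander: amber glass bottle, 72 mm across, 150 mm high. Origin: centre of the underside.
- beaker: Bystander: open glass beaker, 76 mm across the rim, 100 mm high. Origin: centre of the underside.
- keypad: Bystander: flat teal keypad, 75 (x) x 150 (y) x 25 mm high. Origin: centre of the underside.
Not all that is in view belongs to the job. There is more than one size of the strip; the job needs the larger.

How it is judged:
By the outcome, as a careful person would: the job done as asked, in the order asked, and still so for the second after the job is handed in, with the robot touching nothing.
It also fails if it takes over 58 s, if anything falls off the work surface, if the arm or the gripper's body presses on something with over 40 N, if the wrist force passes 120 N, or if a joint passes its speed limit or range.

## Robot

A 6-joint arm with a two-finger parallel gripper is mounted at the origin on the work surface. World frame = base frame: x ahead of the robot, y to its left, z up, the work surface at z = 0. Lengths are in m, angles in degrees, forces in N, time in s.
With the tool pointing down it reaches from about 0.375 to 0.9 m from the base axis. Payload 3.1 kg.
Tool frame: the origin (TCP) lies between the finger pads; the fingertips stand 11 mm ahead of it and the grasp point (between the pads) lies 8 mm behind it; z points along the fingers, y is the line along which they close (so a half turn about z gives the same grasp; the last joint's range is limited). The gripper opens to 87 mm and grips with 3 to 60 N. Pads are 19 mm wide; open, the fingers measure 117 mm over their backs; the gripper's body (75 mm by 190 mm) begins 51 mm behind the grasp point.
Start: joints at [62.939, 30.224, 82.088, -0, 67.689, -10.227], TCP at [0.181, 0.598, 0.194] pointing down, gripper open.
Joint ranges: [-176.69, 176.69], [-43.24, 126.21], [12.49, 139.97], [-82, 262], [0, 151.66], [-163.58, 163.58]. Speed limits (degrees/s): [159.86, 159.86, 180, 180, 180, 180].

## Interface

Orientations are given as a 3x3 rotation matrix whose columns are the frame's x, y, z axes.
In Python, from rig import bot, viewer, workorder, models gives the robot as it stands.
- The arm moves only by the shell command python3 -m jog 'ROWS'. ROWS is JSON, a list of rows, each a list of 7 numbers: the opening, from 0 (shut) to 1 (fully open), then the shift along the tool's x, y, z in m, then the turn, a rotation vector about the tool's x, y, z in degrees. In form: [[claw, x, y, z, ax, ay, az], ...]. A call has 1 to 20 rows; each row is the pose to reach, as a shift and turn from the pose commanded when the call began, along the tool's axes at that moment; what a row does not reach only later rows make up. A row lasts 1/8 s, in which the tool goes at most 62.5 mm and 10.7 degrees, less where a joint would pass 70% of its speed; a pose out of reach is approached as far as the arm can. A call with a gripper value outside its range is refused whole. The fingers move at their own pace and stop on an object; the grip force is fixed at half the most. Time passes only in rows, so rows that repeat a pose let the fingers close. It gives the time, the measured TCP pose, the force, the opening and the grip force at its end, in the units of the state.
- bot.read_state(): the state, without advancing time (a new reading comes with each control period).
- viewer.capture(name): name is "side" or "top"; returns (picture, depth): 480x640x3 uint8, blue, green, red; 480x640 float32, m along the optical axis (not along the pixel's ray), 0 where there is no reading.
- viewer.camera_info(name): a dict with "fx", "fy", "cx", "cy" (pixels), "world_to_cam" (4x4, takes a point from world to camera coordinates). Camera axes: x right, y down, z forward; pixel columns grow to the right and rows downward; lengths in m; the calibration is good to about 2 mm. A picture is of the moment at which its call begins. camera_info takes no time and is no camera call.
- workorder.hand_in(): hands the job in; it is judged then, once.
Trained networks look in the newest picture that a camera, given by its name, has taken for a name from the list of things; names that differ only in an ending like _2 or _b are one class to them, and where a whole thing is asked for, a point or a joint stands for the part that bears it (a point fixed in the world has none). Each returns a list of dicts, best first, with "p" (0 to 1); they miss things now and then, are a little off and sometimes report something else, mostly with a low value. They report only what shows in the picture. A call takes as long as a camera call. They do not tell look-alikes from the thing itself.
- models.outline_of(camera, thing): "mask" (480x640 bool, what is visible of it).
- models.tip_of(camera, thing): "xyz" ([x, y, z] in m, in world coordinates, good to about 4 mm: a listed point, or the origin of a listed thing).
The state is a dict: "time_s": time; "joint_positions": joint angles; "qvel": joint speeds; "tau": joint torques, N m; "position": TCP position; "tcp_rot": TCP orientation; "force": force on the tool from outside, world axes, zero at the start; "moment": the same for the moment, N m; "opening": opening from 0.0 (shut) to 1.0 (fully open); "grasp_force": force on a finger pad.
Only numpy, scipy, OpenCV 4.12 (cv2) and the standard library are available. Lean on these libraries where they do the work, as an engineer would, in place of code of your own. Each camera call takes 0.05 s, during which the arm holds its last target. There are 200 camera calls.

## Working session

There is one attempt and no reset: what is moved stays moved. The work goes in short steps, Python scripts to look and compute and a shell command to move; the robot and the scene stay as the last step left them, time stands still between calls to the robot, and variables do not carry over. Pictures are saved under pics/ and viewed, at most 10 in all, crops included, and the job is handed in when it is done.

```bash
ls; mkdir -p pics; cat > h.py <<'E'
import numpy as np, cv2
from rig import bot, viewer, workorder, models
def cloud(cam, depth):
    i=viewer.camera_info(cam); v,u=np.mgrid[:480,:640]
    P=np.stack([(u-i["cx"])/i["fx"]*depth,(v-i["cy"])/i["fy"]*depth,depth,np.ones_like(depth)],-1)
    return (P@np.linalg.inv(np.array(i["world_to_cam"])).T)[...,:3]
E
python3 - <<'E'
from h import *
np.set_printoptions(precision=4,suppress=True)
s=bot.read_state(); print(s["time_s"],s["position"],s["tcp_rot"],s["opening"])
for c in ["top","side"]:
    p,d=viewer.capture(c); cv2.imwrite(f"pics/{c}0.png",p); np.save(f"{c}0.npy",d)
    i=viewer.camera_info(c); print(c,np.linalg.inv(np.array(i["world_to_cam"])),i["fx"])
    for t in ["heater","recess","cover","stand","strip","basket","bottle","beaker","keypad"]:
        print(t,[(round(r["p"],2),np.round(r["xyz"],4)) for r in models.tip_of(c,t)])
E
```

```text
pics
0.0 [0.1806 0.5975 0.1931] [[-0.9572  0.2895 -0.001 ]
 [ 0.2895  0.9572 -0.0019]
 [ 0.0004 -0.0021 -1.    ]] 0.9971670948249443
top [[ 0.0174 -0.9966  0.0809  0.5529]
 [-0.9997 -0.0159  0.0187  0.0057]
 [-0.0174 -0.0812 -0.9965  0.9287]
 [ 0.      0.      0.      1.    ]] 451.76417131768244
heater [(0.79, array([ 0.5661, -0.0192, -0.0004])), (0.74, array([ 0.58  , -0.0188,  0.0796]))]
recess [(0.85, array([ 0.5673, -0.0238,  0.0676]))]
cover [(0.71, array([0.4923, 0.3692, 0.0483]))]
stand [(0.75, array([0.4799, 0.3617, 0.    ]))]
strip [(0.77, array([ 0.5823, -0.0217,  0.0795])), (0.71, array([0.5725, 0.1757, 0.0026]))]
basket [(0.66, array([ 0.5072, -0.3653,  0.0036]))]
bottle [(0.97, array([0.7605, 0.1962, 0.0014]))]
beaker [(0.93, array([ 0.7525, -0.2048, -0.0028]))]
keypad [(0.56, array([0.7791, 0.0064, 0.0017])), (0.42, array([ 0.7544, -0.2034, -0.001 ]))]
side [[-0.8618 -0.3888  0.3257  0.2473]
 [-0.5072  0.6628 -0.5508  0.6169]
 [-0.0018 -0.6399 -0.7684  0.978 ]
 [ 0.      0.      0.      1.    ]] 574.2758269941984
heater [(0.77, array([ 0.5664, -0.0223,  0.0028]))]
recess [(0.74, array([ 0.5751, -0.0207,  0.0682]))]
cover [(0.88, array([0.4846, 0.3669, 0.057 ]))]
stand []
strip [(0.86, array([ 0.5739,  0.1853, -0.0023])), (0.62, array([ 0.5827, -0.0276,  0.0803]))]
basket [(0.65, array([ 0.5071, -0.3667, -0.0035]))]
bottle [(0.63, array([0.7622, 0.1952, 0.0009]))]
beaker [(0.78, array([ 0.7553, -0.201 , -0.0001])), (0.69, array([ 0.5835, -0.0244,  0.0807]))]
keypad [(0.8, array([0.7774, 0.0049, 0.0001]))]
```

View pics/top0.png

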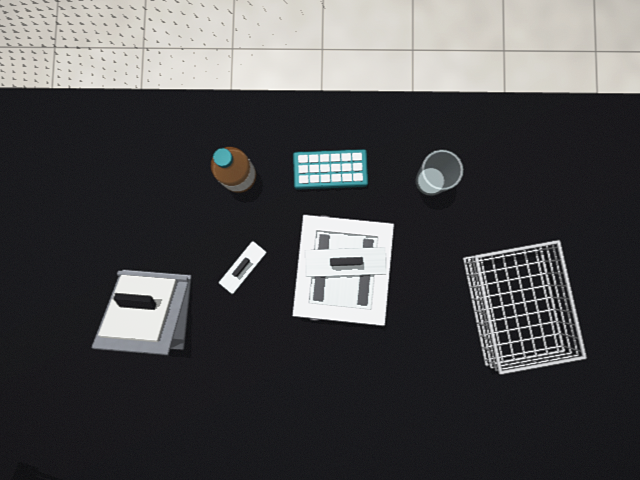

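View pics/side0.png

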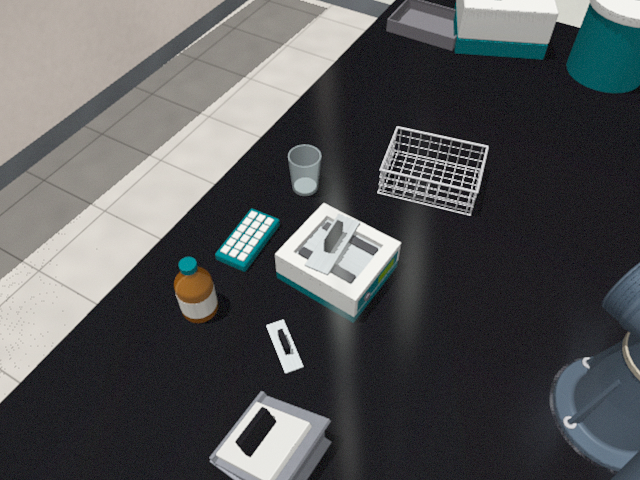

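The top view shows the large strip on the heater at (345,262), the small decoy at (243,267), the cover with its fin at (135,301) on the stand, and the basket at (525,308). The side view agrees, with the strip fin at (333,236) and the cover fin at (256,431). Next I'll measure from depth.

```bash
cat > m.py <<'E'
from h import *
np.set_printoptions(precision=4,suppress=True)
def rect(p,n=""):
    r=cv2.minAreaRect((p[:,:2]*1000).astype(np.float32)); b=cv2.boxPoints(r)
    e=[b[1]-b[0],b[2]-b[1]]; e=max(e,key=np.linalg.norm); print(n,"c",np.array(r[0]),"size",np.array(r[1]),"long-axis deg",np.degrees(np.arctan2(e[1],e[0]))%180,"z med",np.median(p[:,2]),len(p))
    return r
def box(P,x,y,z):
    m=np.ones(P.shape[:-1],bool)
    for k,(a,b) in enumerate([x,y,z]): m&=(P[...,k]>a)&(P[...,k]<b)
    return m
E
python3 - <<'E'
from m import *
for c in ["top","side"]:
    P=cloud(c,np.load(c+"0.npy")); print(c)
    h=(.43,.71); y=(-.15,.12)
    rect(P[box(P,h,y,(.105,.14))],"fin"); rect(P[box(P,h,y,(.117,.14))],"fintop")
    rect(P[box(P,h,y,(.075,.095))],"rim+strip"); rect(P[box(P,h,y,(.0835,.09))],"strip")
    q=P[box(P,h,y,(.076,.0825))];print("rimz",np.median(q[:,2]))
    for n in (.066,.068,.070,.072,.074,.076): print(n,box(P,h,y,(n,n+.002)).sum(),end=" ")
    print()
    rect(P[box(P,(.35,.66),(-.5,-.24),(.07,.1))],"basket")
    # cover: dark fin vs white
    p=cv2.imread(f"pics/{c}0.png"); b=p.mean(-1)
    R=box(P,(.35,.62),(.25,.5),(.02,.25))
    w=P[R&(b>195)]
    for _ in range(4):
        cc=w.mean(0); n=np.linalg.svd(w-cc,full_matrices=False)[2][2]; n*=np.sign(n[2]); w=w[abs((w-cc)@n)<.004]
    print("white",len(w),"n",n,"tilt",np.degrees(np.arccos(n[2])),"az uphill",np.degrees(np.arctan2(-n[1],-n[0])))
    up=np.array([-n[0],-n[1],0]);up/=np.linalg.norm(up); X=up-n*(up@n);X/=np.linalg.norm(X);Y=np.cross(n,X);F=np.stack([X,Y,n],1)
    L=(w-cc)@F; r=rect(L,"cover local"); print(" centre top-surface world",cc+F@np.array([r[0][0]/1000,r[0][1]/1000,0]))
    Q=P[R]; hh=(Q-cc)@n; f=Q[(hh>.01)&(hh<.06)]; print("fin h max",np.sort(hh)[-5:]); f2=Q[(hh>.030)&(hh<.045)]
    r=rect((f2-cc)@F,"covfin top local"); print(" fin top world",cc+F@np.array([r[0][0]/1000,r[0][1]/1000,.036]));print(F)
E
```

```text
top
fin c [582.9409 -25.1755] size [14.0701 59.2255] long-axis deg 93.19253 z med 0.12220420113678371 272
fintop c [582.9841 -25.1671] size [14.0351 59.2545] long-axis deg 93.44883 z med 0.12223800452174627 266
rim+strip c [568.7145 -21.4548] size [170.2648 190.0998] long-axis deg 175.16693 z med 0.081286460271777 6334
strip c [567.1734 -21.1642] size [168.8169 185.5829] long-axis deg 174.97363 z med 0.08646074637076806 1919
rimz 0.0803469341596923
0.066 526 0.068 1035 0.07 460 0.072 298 0.074 379 0.076 290 
basket c [ 506.1657 -366.9494] size [222.1583 163.383 ] long-axis deg 11.270386 z med 0.07974171661979546 1409
white 2844 n [ 0.499  -0.0311  0.8661] tilt 29.995075728839794 az uphill 176.43764704142126
cover local c [-5.685  -1.7355] size [131.5585 109.6643] long-axis deg 0.6266843 z med 1.8183951940974668e-05 2844
 centre top-surface world [0.4927 0.3698 0.0639]
fin h max [0.0386 0.0388 0.0389 0.0393 0.0398]
covfin top local c [-5.578  -0.3675] size [69.8618 14.9556] long-axis deg 89.71512 z med 0.03556515129006106 295
 fin top world [0.5105 0.3673 0.0952]
[[-0.8644 -0.0621  0.
[... 524 characters left out ...]
0.068 555 0.07 342 0.072 371 0.074 337 0.076 542 
basket c [ 507.2883 -366.9598] size [221.8643 169.6292] long-axis deg 11.050579 z med 0.07874932987838112 771
white 2993 n [ 0.4989 -0.0323  0.8661] tilt 29.997068695511835 az uphill 176.29379738753167
cover local c [-13.3783   5.1997] size [110.7107 134.1109] long-axis deg 179.98096 z med -8.669731855923684e-06 2993
 centre top-surface world [0.4936 0.3689 0.0631]
fin h max [0.0384 0.0387 0.0387 0.0391 0.0392]
covfin top local c [-13.1695   4.3017] size [69.9474 18.8414] long-axis deg 89.42025 z med 0.035433831516157935 382
 fin top world [0.5115 0.3687 0.0943]
[[-0.8642 -0.0646  0.4989]
 [ 0.056  -0.9979 -0.0323]
 [ 0.5     0.      0.8661]]
```

```bash
cat >> h.py <<'E'
from scipy.spatial.transform import Rotation as Ro
def down(yaw):  # tool down, tool y heading yaw
    a=np.radians(yaw); y=np.array([np.cos(a),np.sin(a),0]); z=np.array([0,0,-1.]); return np.stack([np.cross(y,z),y,z],1)
def delta(p,R,p0=None,R0=None):
    s=bot.read_state(); p0=s["position"] if p0 is None else p0; R0=np.array(s["tcp_rot"]) if R0 is None else R0
    print("shift",np.round(R0.T@(np.array(p)-p0),4),"turn",np.round(Ro.from_matrix(R0.T@R).as_rotvec(degrees=True),2))
E
python3 - <<'E'
from h import *
A=([.583,-.025,.18],down(3.1)); B=([.583,-.025,.101],A[1]);delta(*A); delta(*B)
E
```

```text
shift [-0.5653 -0.4801  0.014 ] turn [ 0.   -0.   70.07]
shift [-0.5653 -0.4801  0.093 ] turn [ 0.   -0.   70.07]
```

```bash
python3 -m jog '[[1,-0.5653,-0.4801,0.014,0,0,70.07],[1,-0.5653,-0.4801,0.014,0,0,70.07],[1,-0.5653,-0.4801,0.014,0,0,70.07],[1,-0.5653,-0.4801,0.014,0,0,70.07],[1,-0.5653,-0.4801,0.014,0,0,70.07],[1,-0.5653,-0.4801,0.014,0,0,70.07],[1,-0.5653,-0.4801,0.014,0,0,70.07],[1,-0.5653,-0.4801,0.014,0,0,70.07],[1,-0.5653,-0.4801,0.014,0,0,70.07],[1,-0.5653,-0.4801,0.014,0,0,70.07],[1,-0.5653,-0.4801,0.014,0,0,70.07],[1,-0.5653,-0.4801,0.014,0,0,70.07],[1,-0.5653,-0.4801,0.014,0,0,70.07],[1,-0.5653,-0.4801,0.014,0,0,70.07],[1,-0.5653,-0.4801,0.014,0,0,70.07],[1,-0.5653,-0.4801,0.014,0,0,70.07]]'; python3 - <<'E'
from h import *
delta([.583,-.025,.101],down(3.1))
E
```

```text
time_s: 3.0
position: [0.5824, -0.0237, 0.1803]
tcp_rot: [[-0.056, 0.998, -0.0], [0.998, 0.056, 0.0], [0.0, -0.0, -1.0]]
force: [-0.6, -0.1, -0.1]
opening: 1.001
grasp_force: 0.0
shift [-0.0014  0.0006  0.0793] turn [-0.01 -0.01  0.1 ]
```

```bash
python3 -m jog '[[1,-0.001,0.001,0.05,0,0,0],[1,-0.001,0.001,0.07,0,0,0],[1,-0.001,0.001,0.079,0,0,0],[1,-0.001,0.001,0.079,0,0,0],[0,-0.001,0.001,0.079,0,0,0],[0,-0.001,0.001,0.079,0,0,0],[0,-0.001,0.001,0.079,0,0,0],[0,-0.001,0.001,0.079,0,0,0],[0,-0.001,0.001,0.079,0,0,0],[0,-0.001,0.001,0.079,0,0,0]]'
```

```text
time_s: 4.25
position: [0.584, -0.026, 0.101]
tcp_rot: [[-0.054, 0.999, -0.0], [0.999, 0.054, -0.0], [-0.0, -0.0, -1.0]]
force: [0.0, -0.6, 0.4]
opening: 0.397
grasp_force: 0.0
```

```bash
python3 -m jog '[[0,0,0,-0.01,0,0,0],[0,0,0,-0.04,0,0,0],[0,0,0,-0.08,0,0,0],[0,0,0,-0.12,0,0,0],[0,0,0,-0.12,0,0,0]]'; python3 - <<'E'
from h import *
delta([.507,-.367,.22],down(-78.8))
E
```

```text
time_s: 4.88
position: [0.5868, -0.0265, 0.2255]
tcp_rot: [[-0.054, 0.998, 0.009], [0.999, 0.054, -0.002], [-0.003, 0.009, -1.0]]
force: [0.2, 0.4, -0.1]
opening: 0.005
grasp_force: 0.0
shift [-0.3357 -0.0982  0.0055] turn [ 0.53 -0.24 81.9 ]
```

The fingers close more slowly than I allowed for, so the lift came too early. I'll check the strip before trying again.

```bash
python3 -m jog '[[1,0,0,0,0,0,0],[1,0,0,0,0,0,0],[1,0,0,0,0,0,0],[1,0,0,0,0,0,0],[1,0,0,0,0,0,0],[1,0,0,0,0,0,0],[1,0,0,0,0,0,0],[1,0,0,0,0,0,0],[1,0,0,0,0,0,0],[1,0,0,0,0,0,0]]'; python3 - <<'E'
from m import *
for c in ["side","top"]:
    p,d=viewer.capture(c); cv2.imwrite(f"pics/{c}1.png",p); P=cloud(c,d)
    q=P[box(P,(.53,.64),(-.08,.04),(.11,.128))]; 
    if len(q)>5: rect(q,c)
delta([.583,-.025,.101],down(3.1))
E
```

```text
time_s: 6.12
position: [0.5841, -0.026, 0.2211]
tcp_rot: [[-0.054, 0.999, 0.0], [0.999, 0.054, -0.0], [-0.0, 0.0, -1.0]]
force: [0.1, -0.3, 0.3]
opening: 0.984
grasp_force: 0.0
side c [582.9461 -24.2666] size [14.9143 63.0464] long-axis deg 93.254395 z med 0.120910507523519 222
shift [ 0.001  -0.001   0.1201] turn [-0. -0. -0.]
```

View pics/side1.png

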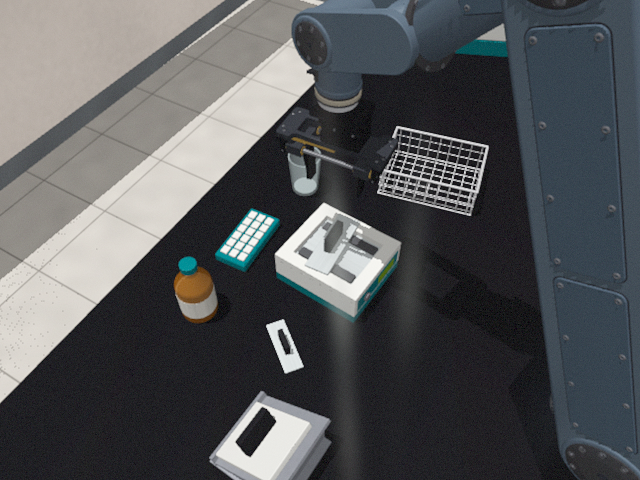

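The strip hasn't moved: its fin is still at (333,236). I'll go down again and give the fingers time to close.

```bash
python3 -m jog '[[0.6,0.001,-0.001,0.05,0,0,0],[0.6,0.001,-0.001,0.09,0,0,0],[0.6,0.001,-0.001,0.11,0,0,0],[0.5,0.001,-0.001,0.12,0,0,0],[0.4,0.001,-0.001,0.12,0,0,0],[0,0.001,-0.001,0.12,0,0,0],[0,0.001,-0.001,0.12,0,0,0],[0,0.001,-0.001,0.12,0,0,0],[0,0.001,-0.001,0.12,0,0,0],[0,0.001,-0.001,0.12,0,0,0],[0,0.001,-0.001,0.12,0,0,0]]'
```

```text
time_s: 7.6
position: [0.583, -0.025, 0.101]
tcp_rot: [[-0.054, 0.999, -0.0], [0.999, 0.054, 0.0], [0.0, -0.0, -1.0]]
force: [-0.7, -0.4, -0.4]
opening: 0.008
grasp_force: 0.0
```

```bash
python3 - <<'E'
from m import *
p,d=viewer.capture("side"); q,e=viewer.capture("top")
a=cv2.resize(p[170:330,240:440],(500,400),interpolation=cv2.INTER_CUBIC); b=cv2.resize(q[190:350,270:420],(300,320));
o=np.zeros((400,800,3),np.uint8);o[:,:500]=a;o[:320,500:]=b;cv2.imwrite("pics/c2.png",o)
print(bot.read_state())
E
```

```text
{'time_s': 7.7, 'joint_positions': array([-13.4223,  33.9849,  93.0037,  -0.0027,  53.0174, -16.5191]), 'qvel': array([-0.0102,  0.0666, -0.1112, -0.0134,  0.0254,  0.0181]), 'tau': array([  0.0024, -42.7555, -13.5305,   0.05  ,   0.0581,  -0.    ]), 'position': array([ 0.583, -0.025,  0.101]), 'tcp_rot': array([[-0.0541,  0.9985, -0.0001],
       [ 0.9985,  0.0541, -0.    ],
       [-0.    , -0.0001, -1.    ]]), 'force': array([ 1.0998,  0.9727, -0.0889]), 'moment': array([-0.0833,  0.0335,  0.0398]), 'grasp_force': 0.0, 'opening': 0.006375227228060442}
```

View pics/c2.png

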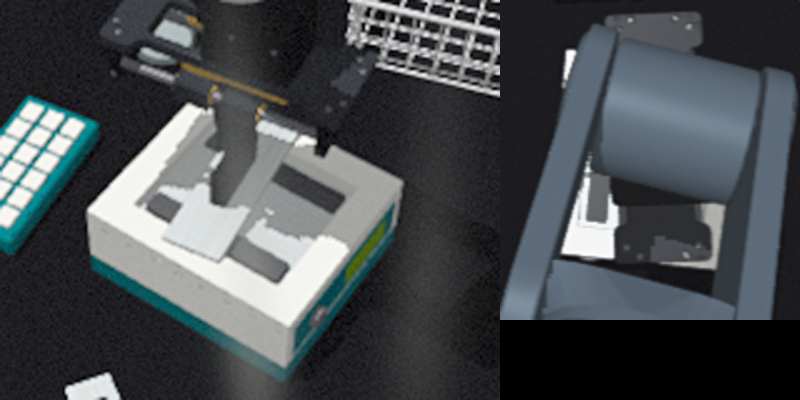

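```bash
python3 - <<'E'
from m import *
i=viewer.camera_info("side"); W=np.array(i["world_to_cam"])
p,d=viewer.capture("side"); P=cloud("side",d)
def pr(q):
    c=W@np.r_[q,1]; u,v=i["fx"]*c[0]/c[2]+i["cx"],i["fy"]*c[1]/c[2]+i["cy"]; return np.array([(u-240)*2.5,(v-170)*2.5])
for n,q in dict(tcp=[.583,-.025,.101],tip=[.583,-.025,.09],fin_a=[.585,-.055,.122],fin_b=[.581,.005,.122],f0=[.581,.005,.086],f1=[.585,-.055,.086]).items(): print(n,pr(q))
o=cv2.resize(p[185:275,290:390],(800,720),interpolation=cv2.INTER_NEAREST)[:600]; cv2.imwrite("pics/c3.png",o)
for v in range(190,260,6): print(v,[tuple((P[v,u]*1000).astype(int)) for u in range(322,374,6)])
E
```

```text
tcp [232.4617 169.1902]
tip [232.1337 177.9657]
fin_a [249.3948 126.1595]
fin_b [216.301  178.7856]
f0 [215.6095 207.629 ]
f1 [247.9383 155.4018]
190 [(np.int64(594), np.int64(1), np.int64(252)), (np.int64(583), np.int64(0), np.int64(257)), (np.int64(570), np.int64(1), np.int64(266)), (np.int64(560), np.int64(-2), np.int64(267)), (np.int64(551), np.int64(-6), np.int64(268)), (np.int64(532), np.int64(9), np.int64(292)), (np.int64(533), np.int64(-16), np.int64(268)), (np.int64(535), np.int64(-46), np.int64(241)), (np.int64(526), np.int64(-52), np.int64(240))]
196 [(np.int64(594), np.int64(0), np.int64(237)), (np.int64(582), np.int64(0), np.int64(243)), (np.int64(570), np.int64(0), np.int64(249)), (np.int64(561), np.int64(-3), np.int64(251)), (np.int64(550), np.int64(-5), np.int64(255)), (np.int64(538), np.int64(-4), np.int64(262)), (np.int64(533), np.int64(-18), np.int64(252)), (np.int64(528), np.int64(-34), np.int64(240)), (np.int64(519), np.int64(-39), np.int64(240))]
202 [(np.int64(594), np.int64(1), np.int64(222)), (np.int64(582), np.int64(0), np.int64(227)), (np.int64(570), np.int
[... 3363 characters left out ...]
nt64(83)), (np.int64(561), np.int64(-16), np.int64(84)), (np.int64(556), np.int64(-33), np.int64(69)), (np.int64(546), np.int64(-40), np.int64(67)), (np.int64(536), np.int64(-46), np.int64(67)), (np.int64(525), np.int64(-52), np.int64(68)), (np.int64(513), np.int64(-54), np.int64(73))]
256 [(np.int64(585), np.int64(13), np.int64(83)), (np.int64(574), np.int64(9), np.int64(86)), (np.int64(564), np.int64(3), np.int64(86)), (np.int64(560), np.int64(-14), np.int64(68)), (np.int64(549), np.int64(-20), np.int64(68)), (np.int64(539), np.int64(-25), np.int64(69)), (np.int64(529), np.int64(-32), np.int64(68)), (np.int64(517), np.int64(-36), np.int64(71)), (np.int64(507), np.int64(-43), np.int64(70))]
```

View pics/c3.png

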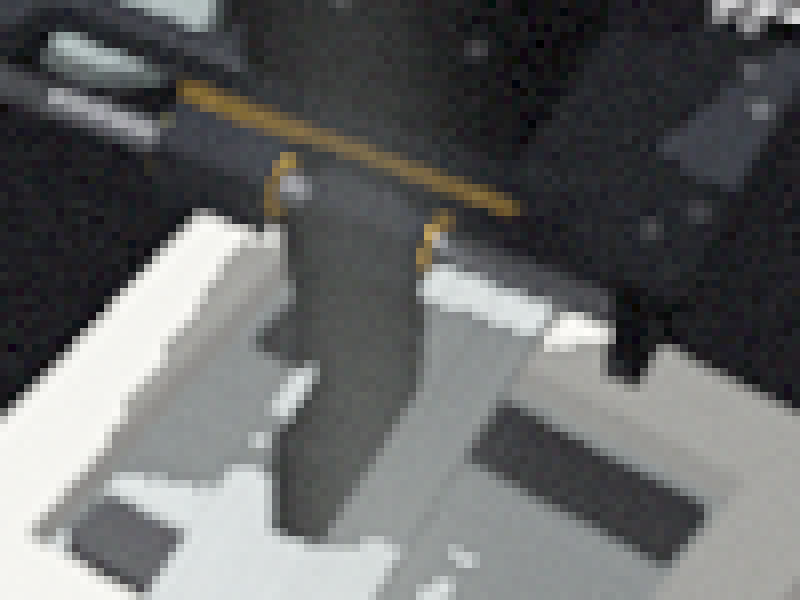

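The crop shows the finger column, at about (350,350) in the crop, directly over the fin. The opening reading doesn't fit a gripped fin, so I'll do a small test lift.

```bash
python3 -m jog '[[0,0,0,-0.01,0,0,0],[0,0,0,-0.04,0,0,0],[0,0,0,-0.05,0,0,0],[0,0,0,-0.05,0,0,0]]'; python3 - <<'E'
from m import *
p,d=viewer.capture("side"); cv2.imwrite("pics/c4.png",cv2.resize(p[165:285,270:430],(800,600),interpolation=cv2.INTER_NEAREST))
P=cloud("side",d); q=P[box(P,(.53,.64),(-.02,.1),(.082,.2))]; print(np.histogram(q[:,2],12))
E
```

```text
time_s: 8.25
position: [0.5836, -0.0251, 0.1521]
tcp_rot: [[-0.054, 0.999, 0.002], [0.999, 0.054, -0.001], [-0.001, 0.002, -1.0]]
force: [-0.0, -0.2, 0.4]
opening: 0.003
grasp_force: 0.0
(array([722,  33,  34,  62,  44,   0,   0,   0,   0,   2,  34,  32]), array([0.082 , 0.0918, 0.1016, 0.1114, 0.1213, 0.1311, 0.1409, 0.1507,
       0.1605, 0.1703, 0.1801, 0.1899, 0.1997]))
```

View pics/c4.png

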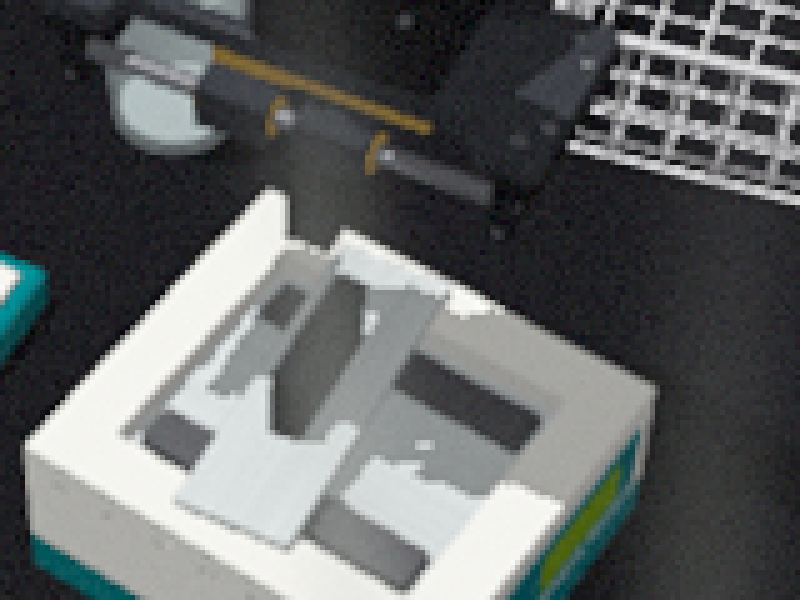

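The strip stayed put, and the fingertips end well above where the reported TCP implies. I'll measure where the fingers really are from depth.

```bash
python3 - <<'E'
from m import *
for c in ["side","top"]:
    p,d=viewer.capture(c); P=cloud(c,d)
    q=P[box(P,(.50,.66),(-.06,.03),(.130,.27))]
    for a in np.arange(.13,.25,.006):
        s=q[(q[:,2]>=a)&(q[:,2]<a+.006)]
        if len(s): print(c,round(a,3),len(s),"x",s[:,0].min().round(3),s[:,0].max().round(3),"y",s[:,1].min().round(3),s[:,1].max().round(3))
E
```

```text
side 0.172 1 x 0.587 0.587 y -0.016 -0.016
side 0.178 15 x 0.575 0.591 y -0.031 -0.012
side 0.184 31 x 0.574 0.592 y -0.034 -0.011
side 0.19 28 x 0.574 0.593 y -0.034 -0.012
side 0.196 32 x 0.574 0.592 y -0.033 -0.012
side 0.202 23 x 0.573 0.594 y -0.027 -0.011
side 0.208 30 x 0.572 0.594 y -0.019 -0.011
side 0.214 27 x 0.571 0.594 y -0.021 -0.011
side 0.22 23 x 0.57 0.597 y -0.015 -0.011
side 0.226 7 x 0.592 0.598 y -0.014 -0.012
side 0.232 3 x 0.592 0.593 y -0.013 -0.011
```

```bash
python3 -m jog '[[0.6,0,0,0,0,0,0],[0.6,0,0,0,0,0,0],[0.6,0,0,0,0,0,0],[0.6,0,0,0,0,0,0],[0.6,0,0,0,0,0,0],[0.6,0,0,0,0,0,0]]'; python3 - <<'E'
from m import *
c="side"; p,d=viewer.capture(c); P=cloud(c,d)
q=P[box(P,(.50,.66),(-.06,.03),(.128,.27))]
for a in np.arange(.128,.21,.006):
    s=q[(q[:,2]>=a)&(q[:,2]<a+.006)]
    if len(s): print(c,round(a,3),len(s),"x",np.sort(s[:,0].round(3))[::4],"y",s[:,1].min().round(3),s[:,1].max().round(3))
E
```

```text
time_s: 9.15
position: [0.583, -0.025, 0.1511]
tcp_rot: [[-0.054, 0.999, 0.0], [0.999, 0.054, -0.0], [-0.0, 0.0, -1.0]]
force: [0.0, 0.2, -0.5]
opening: 0.566
grasp_force: 0.0
side 0.176 13 x [0.551 0.555 0.609 0.616] y -0.033 -0.012
side 0.182 34 x [0.55  0.551 0.551 0.552 0.607 0.608 0.609 0.613 0.616] y -0.038 -0.009
side 0.188 37 x [0.549 0.55  0.551 0.554 0.557 0.608 0.608 0.61  0.612 0.614] y -0.037 -0.01
side 0.194 39 x [0.549 0.55  0.551 0.552 0.555 0.608 0.609 0.609 0.613 0.615] y -0.036 -0.008
side 0.2 41 x [0.549 0.551 0.553 0.556 0.559 0.608 0.609 0.609 0.611 0.613 0.616] y -0.032 -0.01
side 0.206 33 x [0.548 0.551 0.555 0.609 0.609 0.61  0.612 0.614 0.619] y -0.031 -0.01
```

The fingertips really sit about 25 mm behind the reported TCP, not 11 mm ahead, which is a tool-length error of about 36 mm. Sideways they are correct, so I'll compensate along the tool axis.

```bash
python3 -m jog '[[0.5,0,0,0.04,0,0,0],[0.5,0,0,0.07,0,0,0],[0.5,0,0,0.085,0,0,0],[0.4,0,0,0.085,0,0,0],[0,0,0,0.085,0,0,0],[0,0,0,0.085,0,0,0],[0,0,0,0.085,0,0,0],[0,0,0,0.085,0,0,0],[0,0,0,0.085,0,0,0]]'
```

```text
time_s: 10.32
position: [0.5834, -0.0251, 0.067]
tcp_rot: [[-0.054, 0.999, 0.001], [0.999, 0.054, -0.0], [-0.0, 0.001, -1.0]]
force: [-1.3, 0.9, 5.3]
opening: 0.156
grasp_force: 30.0
```

```bash
python3 -m jog '[[0,0,0,-0.02,0,0,0],[0,0,0,-0.06,0,0,0],[0,0,0,-0.12,0,0,0],[0,0,0,-0.12,0,0,0],[0,0,0,-0.12,0,0,0]]'; python3 - <<'E'
from m import *
delta([.507,-.367,.186],down(-78.8))
p,d=viewer.capture("side"); P=cloud("side",d)
q=P[box(P,(.53,.64),(-.02,.1),(.082,.21))]; print(np.histogram(q[:,2],12)); print(models.tip_of("side","strip"))
E
```

```text
time_s: 10.95
position: [0.5819, -0.0247, 0.1852]
tcp_rot: [[-0.054, 0.999, -0.002], [0.999, 0.054, 0.0], [0.001, -0.002, -1.0]]
force: [-0.9, 0.0, -2.8]
opening: 0.16
grasp_force: 30.0
shift [-0.3377 -0.0934 -0.0008] turn [-0.1   0.05 81.9 ]
(array([ 64,   0,   0,   0,   0,   0,   0,   0,   0,   0,  10, 781]), array([0.082 , 0.0927, 0.1033, 0.114 , 0.1247, 0.1353, 0.146 , 0.1567,
       0.1673, 0.178 , 0.1887, 0.1993, 0.21  ]))
[{'xyz': [0.5727, 0.1829, -0.0009], 'p': 0.85}, {'xyz': [0.5847, -0.0257, 0.1987], 'p': 0.77}]
```

```bash
python3 -m jog '[[0,-0.338,-0.093,0,0,0,82],[0,-0.338,-0.093,0,0,0,82],[0,-0.338,-0.093,0,0,0,82],[0,-0.338,-0.093,0,0,0,82],[0,-0.338,-0.093,0,0,0,82],[0,-0.338,-0.093,0,0,0,82],[0,-0.338,-0.093,0,0,0,82],[0,-0.338,-0.093,0,0,0,82],[0,-0.338,-0.093,0,0,0,82],[0,-0.338,-0.093,0,0,0,82],[0,-0.338,-0.093,0.05,0,0,82],[0,-0.338,-0.093,0.1,0,0,82],[0,-0.338,-0.093,0.14,0,0,82],[0,-0.338,-0.093,0.155,0,0,82],[0,-0.338,-0.093,0.155,0,0,82]]'
```

```text
time_s: 12.92
position: [0.5082, -0.3672, 0.0304]
tcp_rot: [[0.981, 0.193, -0.001], [0.193, -0.981, 0.001], [-0.001, -0.001, -1.0]]
force: [-0.3, 0.4, -1.4]
opening: 0.155
grasp_force: 30.0
```

```bash
python3 -m jog '[[0,0,0,0.02,0,0,0],[0,0,0,0.02,0,0,0],[0.5,0,0,0.02,0,0,0],[0.5,0,0,0.02,0,0,0],[0.5,0,0,0.02,0,0,0],[0.5,0,0,0.02,0,0,0],[0.5,0,0,0.02,0,0,0],[0.5,0,0,-0.04,0,0,0],[0.5,0,0,-0.1,0,0,0],[0.5,0,0,-0.16,0,0,0],[0.5,0,0,-0.2,0,0,0],[0.5,0,0,-0.2,0,0,0]]'; python3 - <<'E'
from m import *
for c in ["side","top"]:
    viewer.capture(c); print([(r["p"],np.round(r["xyz"],3)) for r in models.tip_of(c,"strip")])
X=np.array([-.8644,.055,.4995]);n=np.array([.499,-.0315,.866]);n/=np.linalg.norm(n);X-=n*(X@n);X/=np.linalg.norm(X)
y=-X;z=-n;R=np.stack([np.cross(y,z),y,z],1); c=np.array([.4931,.3693,.0635])
np.save("cov.npy",np.c_[R,c])
delta([.54,.15,.22],down(-3.6)); delta(c+.08*n,R); delta(c-.02*n,R)
E
```

```text
time_s: 14.42
position: [0.5103, -0.3694, 0.2356]
tcp_rot: [[0.981, 0.193, 0.007], [0.193, -0.981, -0.007], [0.005, 0.008, -1.0]]
force: [0.4, -0.8, -0.1]
opening: 0.503
grasp_force: 0.0
[(0.92, array([ 0.509, -0.366,  0.004])), (0.59, array([ 0.574,  0.186, -0.003]))]
[(0.77, array([0.574, 0.182, 0.003])), (0.55, array([ 0.509, -0.364,  0.004]))]
shift [ 0.1314 -0.5006  0.0105] turn [ -0.24  -0.02 -75.3 ]
shift [ 0.1665 -0.7144  0.0984] turn [ 25.27 -19.7  -73.42]
shift [ 0.1183 -0.7268  0.1851] turn [ 25.27 -19.7  -73.42]
```

The strip is lying in the basket. Next is the cover approach.

```bash
python3 -m jog '[[0.6,0.131,-0.5,0.01,0,0,-75],[0.6,0.131,-0.5,0.01,0,0,-75],[0.6,0.131,-0.5,0.01,0,0,-75],[0.6,0.131,-0.5,0.01,0,0,-75],[0.6,0.131,-0.5,0.01,0,0,-75],[0.6,0.131,-0.5,0.01,0,0,-75],[0.6,0.131,-0.5,0.01,0,0,-75],[0.6,0.131,-0.5,0.01,0,0,-75],[0.6,0.1665,-0.714,0.05,25.27,-19.7,-73.42],[0.6,0.1665,-0.714,0.05,25.27,-19.7,-73.42],[0.6,0.1665,-0.714,0.05,25.27,-19.7,-73.42],[0.6,0.1665,-0.714,0.0984,25.27,-19.7,-73.42],[0.6,0.1665,-0.714,0.0984,25.27,-19.7,-73.42],[0.6,0.1665,-0.714,0.0984,25.27,-19.7,-73.42],[0.6,0.1665,-0.714,0.0984,25.27,-19.7,-73.42]]'; python3 - <<'E'
from m import *
M=np.load("cov.npy");R,c=M[:,:3],M[:,3]; n=-R[:,2]
delta(c+.08*n,R); delta(c-.02*n,R); print(bot.read_state()["joint_positions"])
p,d=viewer.capture("side"); P=cloud("side",d); cv2.imwrite("pics/s5.png",p[300:,100:500])
L=(P-c)@R; L[...,2]*=-1  # local: tool x, tool y, height above cover
q=L[box(L,(-.02,.02),(-.06,.06),(.045,.19))&(P[...,2]>0)]
for a in np.arange(.045,.15,.008):
    s=q[(q[:,2]>=a)&(q[:,2]<a+.008)]
    if len(s): print(round(a,3),len(s),"y",np.sort(s[:,1].round(3))[::5],"x",s[:,0].min().round(3),s[:,0].max().round(3))
f=L[box(L,(-.05,.05),(-.03,.03),(.012,.042))]; print("fin y",f[:,1].min(),f[:,1].max(),"x",f[:,0].min(),f[:,0].max())
E
```

```text
time_s: 16.5
position: [0.5354, 0.364, 0.1342]
tcp_rot: [[0.065, 0.867, -0.495], [0.998, -0.058, 0.03], [-0.002, -0.496, -0.868]]
force: [0.4, 1.1, 0.5]
opening: 0.603
grasp_force: 0.0
shift [ 0.0026 -0.0015  0.0025] turn [ 0.28  0.07 -0.14]
shift [ 0.0028 -0.002   0.1025] turn [ 0.28  0.07 -0.14]
[18.6745 49.0279 59.9942 10.8944 98.6877 21.4139]
0.109 68 y [-0.035 -0.034 -0.033 -0.033 -0.033 -0.033 -0.033 -0.032 -0.03   0.026
  0.028  0.029  0.032  0.036] x -0.013 0.009
0.117 75 y [-0.035 -0.035 -0.034 -0.034 -0.034 -0.034 -0.033 -0.033 -0.033 -0.033
 -0.033 -0.032 -0.032 -0.031  0.028] x -0.013 0.01
0.125 63 y [-0.037 -0.035 -0.034 -0.034 -0.034 -0.034 -0.033 -0.033 -0.033 -0.032
 -0.032 -0.032 -0.031] x -0.013 0.01
0.133 57 y [-0.037 -0.036 -0.036 -0.036 -0.035 -0.035 -0.035 -0.034 -0.034 -0.034
 -0.033 -0.032] x -0.013 0.009
0.141 3 y [-0.037] x -0.004 0.007
fin y -0.009661928891845318 0.008566567634335573 x -0.034623518834976115 0.035729770607189106
```

View pics/s5.png

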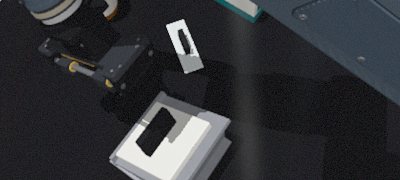

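The picture shows the tilted gripper lined up above the cover fin, at about (155,130) in the crop. The tips measure about 108 mm above the cover face, which confirms the offset runs along the tool axis. I'll go down and grip.

```bash
python3 -m jog '[[0.6,0.0028,-0.002,0.04,0.2,0,-0.1],[0.6,0.0028,-0.002,0.075,0.2,0,-0.1],[0.6,0.0028,-0.002,0.1,0.2,0,-0.1],[0.5,0.0028,-0.002,0.103,0.2,0,-0.1],[0,0.0028,-0.002,0.103,0.2,0,-0.1],[0,0.0028,-0.002,0.103,0.2,0,-0.1],[0,0.0028,-0.002,0.103,0.2,0,-0.1],[0,0.0028,-0.002,0.103,0.2,0,-0.1],[0,0.0028,-0.002,0.103,0.2,0,-0.1],[0,0.0028,-0.002,0.103,0.2,0,-0.1],[0,0.0028,-0.002,0.103,0.2,0,-0.1]]'; python3 -c "
from h import *
delta([.56,.36,.20],down(-3.6)); delta([.569,-.0213,.20],down(-4.85))"
```

```text
time_s: 17.92
position: [0.4824, 0.3711, 0.0447]
tcp_rot: [[0.062, 0.865, -0.498], [0.998, -0.054, 0.03], [-0.001, -0.499, -0.866]]
force: [2.8, -0.4, 3.6]
opening: 0.154
grasp_force: 30.0
shift [-0.0065 -0.0098 -0.1735] turn [-29.95   0.1    0.03]
shift [-0.3865  0.0187 -0.1893] turn [-29.95   0.42   1.25]
```

```bash
python3 -m jog '[[0,0,0,-0.02,0,0,0],[0,0,0,-0.06,0,0,0],[0,0,0,-0.11,0,0,0],[0,-0.0065,-0.0098,-0.1735,-29.95,0,0],[0,-0.0065,-0.0098,-0.1735,-29.95,0,0],[0,-0.0065,-0.0098,-0.1735,-29.95,0,0],[0,-0.3865,0.0187,-0.1893,-29.95,0.42,1.25],[0,-0.3865,0.0187,-0.1893,-29.95,0.42,1.25],[0,-0.3865,0.0187,-0.1893,-29.95,0.42,1.25],[0,-0.3865,0.0187,-0.1893,-29.95,0.42,1.25],[0,-0.3865,0.0187,-0.1893,-29.95,0.42,1.25],[0,-0.3865,0.0187,-0.1893,-29.95,0.42,1.25],[0,-0.3865,0.0187,-0.1893,-29.95,0.42,1.25],[0,-0.3865,0.0187,-0.1893,-29.95,0.42,1.25],[0,-0.3865,0.0187,-0.1893,-29.95,0.42,1.25],[0,-0.3865,0.0187,-0.1893,-29.95,0.42,1.25]]'; python3 - <<'E'
from m import *
delta([.569,-.0213,.20],down(-4.85))
for c in ["side","top"]:
    p,d=viewer.capture(c); cv2.imwrite(f"pics/{c}6.png",p); P=cloud(c,d); b=p.mean(-1)
    q=P[box(P,(.47,.67),(-.12,.08),(.2,.235))&(b>120)]
    if len(q)<50: print(c,len(q)); continue
    for _ in range(3):
        cc=np.median(q,0); n=np.linalg.svd(q-q.mean(0),full_matrices=False)[2][2]; n*=np.sign(n[2]); q=q[abs((q-q.mean(0))@n)<.003]
    rect(q,c); print(n,q[:,2].min(),q[:,2].max())
    r=P[box(P,(.45,.69),(-.13,.09),(.075,.085))]; print(c,"rim",len(r),r[:,:2].min(0),r[:,:2].max(0))
    print([(r["p"],np.round(r["xyz"],4)) for r in models.tip_of(c,"cover")])
E
```

```text
time_s: 19.92
position: [0.5682, -0.0195, 0.1994]
tcp_rot: [[0.082, 0.997, -0.002], [0.997, -0.082, -0.0], [-0.0, -0.002, -1.0]]
force: [0.2, -0.0, -2.4]
opening: 0.162
grasp_force: 30.0
shift [-0.0017  0.001  -0.0006] turn [-0.11  0.01  0.14]
side c [569.1193 -19.1304] size [113.2546 131.3491] long-axis deg 175.59586 z med 0.22060423815567132 2118
[0.001  0.0024 1.    ] 0.2174335703453767 0.22361637134852097
side rim 3095 [ 0.467  -0.1057] [0.6715 0.0735]
[(0.94, array([ 0.5633, -0.022 ,  0.2107]))]
top c [506.61   -14.3542] size [110.1932  20.7612] long-axis deg 76.277504 z med 0.22151703500523207 144
[-0.0077 -0.0009  1.    ] 0.21853573167766782 0.22437415528630322
top rim 523 [ 0.4682 -0.0994] [0.5322 0.0641]
[]
```

View pics/side6.png

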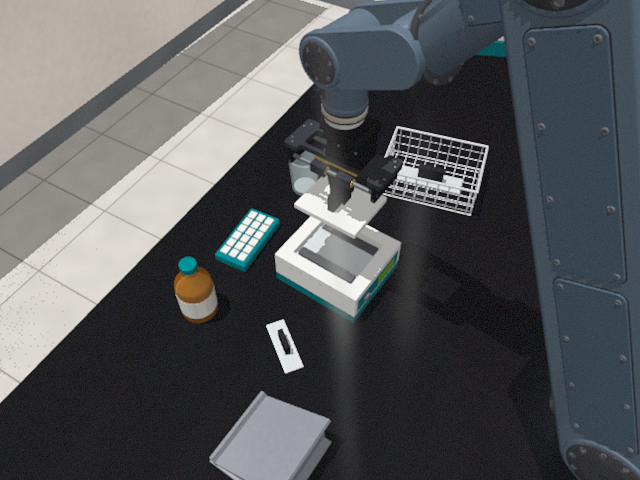

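The cover hangs level over the recess, its plate at about (340,205), and the strip is in the basket at (430,175). I'll correct 2 mm in y and lower it.

```bash
python3 -m jog '[[0,-0.002,0.001,0.04,-0.1,0,0.3],[0,-0.002,0.001,0.08,-0.1,0,0.3],[0,-0.002,0.001,0.11,-0.1,0,0.3],[0,-0.002,0.001,0.12,-0.1,0,0.3],[0,-0.002,0.001,0.12,-0.1,0,0.3],[0,-0.002,0.001,0.124,-0.1,0,0.3],[0,-0.002,0.001,0.127,-0.1,0,0.3],[0,-0.002,0.001,0.13,-0.1,0,0.3],[0,-0.002,0.001,0.13,-0.1,0,0.3]]'
```

```text
time_s: 21.25
position: [0.5691, -0.0234, 0.0696]
tcp_rot: [[0.09, 0.996, 0.0], [0.996, -0.09, -0.001], [-0.001, 0.0, -1.0]]
force: [0.1, 1.0, -1.5]
opening: 0.157
grasp_force: 30.0
```

```bash
python3 -m jog '[[0,0.001,0,0.002,0,0,0],[0,0.001,0,0.004,0,0,0],[0,0.001,0,0.006,0,0,0],[0,0.001,0,0.008,0,0,0],[0,0.001,0,0.0095,0,0,0],[0,0.001,0,0.0095,0,0,0]]'
```

```text
time_s: 22.0
position: [0.5693, -0.0223, 0.061]
tcp_rot: [[0.09, 0.996, 0.001], [0.996, -0.09, -0.001], [-0.001, 0.001, -1.0]]
force: [-1.1, 1.2, 5.2]
opening: 0.163
grasp_force: 30.0
```

```bash
python3 -m jog '[[0,0,0,0.0015,0,0,0],[0,0,0,0.003,0,0,0],[0,0,0,0.0045,0,0,0],[0,0,0,0.0045,0,0,0]]'
```

```text
time_s: 22.5
position: [0.5693, -0.0223, 0.0586]
tcp_rot: [[0.089, 0.996, 0.001], [0.996, -0.089, -0.001], [-0.001, 0.001, -1.0]]
force: [-4.8, 1.1, 19.3]
opening: 0.159
grasp_force: 30.0
```

```bash
python3 -m jog '[[0,0,0,0.0015,0,0,0],[0,0,0,0.003,0,0,0],[0,0,0,0.003,0,0,0]]'; python3 - <<'E'
from m import *
c="side"; p,d=viewer.capture(c); P=cloud(c,d); b=p.mean(-1)
L=(P-np.array([.569,-.0213,0]))@Ro.from_euler("z",-4.85,degrees=True).as_matrix()
def st(n,x,y,z=(.07,.09)):
    q=L[box(L,x,y,z)&(b>90)]; print(n,len(q),np.median(q[:,2]).round(4) if len(q) else "")
st("rim+x",(.075,.09),(-.07,.07));st("rim-x",(-.09,-.075),(-.07,.07));st("rim+y",(-.08,.08),(.065,.08));st("rim-y",(-.08,.08),(-.08,-.065))
st("cov+y",(-.06,.06),(.042,.052));st("cov-y",(-.06,.06),(-.052,-.042));st("cov+x",(.045,.06),(-.05,.05));st("cov-x",(-.06,-.045),(-.05,.05))
E
```

```text
time_s: 22.88
position: [0.5694, -0.0223, 0.0585]
tcp_rot: [[0.089, 0.996, 0.002], [0.996, -0.089, -0.001], [-0.001, 0.002, -1.0]]
force: [-9.9, 1.4, 37.2]
opening: 0.159
grasp_force: 30.0
rim+x 261 0.0796
rim-x 451 0.0799
rim+y 513 0.0798
rim-y 62 0.0798
cov+y 256 0.0797
cov-y 35 0.08
cov+x 210 0.0798
cov-x 226 0.0799
```

The cover is flush all round, to within 0.3 mm. I'll unload, release and back off.

```bash
python3 -m jog '[[0,0,0,-0.004,0,0,0],[0,0,0,-0.005,0,0,0],[0.5,0,0,-0.005,0,0,0],[0.5,0,0,-0.005,0,0,0],[0.5,0,0,-0.005,0,0,0],[0.5,0,0,-0.005,0,0,0],[0.5,0,0,-0.005,0,0,0],[0.5,0,0,-0.03,0,0,0],[0.5,0,0,-0.08,0,0,0],[0.5,0,0,-0.14,0,0,0],[0.5,0.06,0,-0.16,0,0,0],[0.5,0.12,0,-0.16,0,0,0],[0.5,0.18,0,-0.16,0,0,0],[0.5,0.24,0,-0.16,0,0,0],[0.5,0.28,0,-0.16,0,0,0],[0.5,0.28,0,-0.16,0,0,0]]'; python3 - <<'E'
from m import *
for c in ["top","side"]:
    p,d=viewer.capture(c); cv2.imwrite(f"pics/{c}9.png",p); P=cloud(c,d); b=p.mean(-1)
    L=(P-np.array([.569,-.0213,0]))@Ro.from_euler("z",-4.85,degrees=True).as_matrix()
    def st(n,x,y,z=(.06,.1)):
        q=L[box(L,x,y,z)&(b>90)]; print(c,n,len(q),(np.mean(q[:,2])*1000).round(2) if len(q) else "")
    st("rim+x",(.075,.09),(-.07,.07));st("rim-x",(-.09,-.075),(-.07,.07));st("rim+y",(-.08,.08),(.065,.08));st("rim-y",(-.08,.08),(-.08,-.065))
    st("cov+y",(-.06,.06),(.042,.052));st("cov-y",(-.06,.06),(-.052,-.042));st("cov+x",(.045,.06),(-.05,.05));st("cov-x",(-.06,-.045),(-.05,.05))
    for t in ["strip","cover","bottle","beaker","keypad"]: print(t,[(round(r["p"],2),np.round(r["xyz"],3)) for r in models.tip_of(c,t)])
E
```

```text
time_s: 24.92
position: [0.5938, 0.2596, 0.2121]
tcp_rot: [[0.085, 0.996, 0.0], [0.996, -0.085, -0.0], [-0.0, 0.0, -1.0]]
force: [0.1, 0.0, 0.4]
opening: 0.501
grasp_force: 0.0
top rim+x 586 80.58
top rim-x 610 80.52
top rim+y 677 80.6
top rim-y 680 80.55
top cov+y 342 80.54
top cov-y 345 80.57
top cov+x 422 80.57
top cov-x 433 80.66
strip [(0.73, array([ 0.507, -0.362,  0.002])), (0.57, array([0.572, 0.183, 0.006]))]
cover []
bottle [(0.59, array([0.759, 0.198, 0.001])), (0.37, array([ 0.481,  0.363, -0.003]))]
beaker [(0.9, array([ 0.756, -0.204,  0.002])), (0.33, array([0.48 , 0.361, 0.001]))]
keypad [(0.57, array([ 0.774,  0.01 , -0.   ])), (0.4, array([ 0.509, -0.363,  0.002]))]
side rim+x 381 79.74
side rim-x 448 79.85
side rim+y 519 79.8
side rim-y 416 80.01
side cov+y 277 79.31
side cov-y 181 79.93
side cov+x 286 79.98
side cov-x 310 79.88
strip [(0.8, array([ 0.512, -0.368,  0.003]))]
cover [(0.94, array([ 0.566, -0.025,  0.07 ]))]
bottle [(0.71, array([0.761, 0.194, 0.003]))]
beaker [(0.41, array([ 0.509, -0.363, -0.002]))]
keypad []
```

View pics/top9.png

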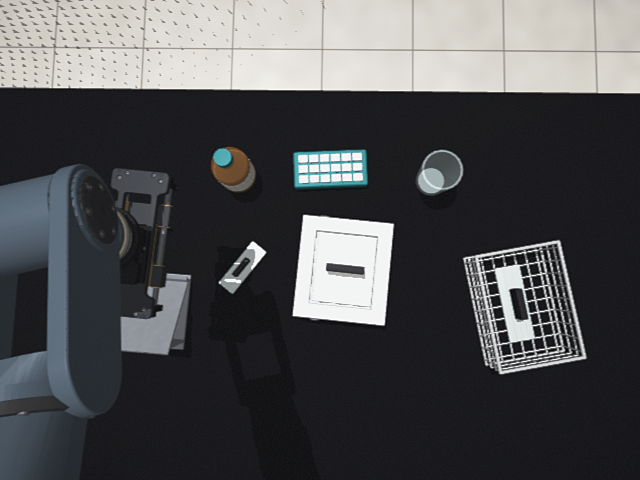

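The cover is seated flush in the recess at (345,270) and the strip is in the basket at (518,303). The bottle, beaker and keypad are where they were, and the arm is clear.

```bash
python3 -c "
from rig import workorder
print(workorder.hand_in())"
```

```text
the job is handed in; nothing more can be done
None
```

The job is handed in at about 25 s: the transport strip is in the basket, the cover is pressed home level and flush with the heater rim, and the bottle, beaker and keypad are where they stood.

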